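# Fold up the amber gel-viewing screen and file it in its bay

## Task

The gel is photographed: take the amber three-panel screen away from around the blue-light viewer and stand it on the clear bench between viewer and rack, where its wings have room. Fold it up there, first the inner wing flat against the centre panel, then the outer wing flat over it. Then file the folded packet upright, fully down and centred, in the empty rubber-lined bay of the rack, without dropping it, tipping it over or shifting the viewer, the cases and the other small things.

Things in the scene. Friction and masses are not known exactly. Their poses are not given: they have to be found in the camera images.
- screen: Centre panel of a standing tri-fold screen: amber sheet (5 mm) with aluminium rails, 220 mm wide (y -110 to 110), 180 mm tall. Origin: foot, mid-width, mid-thickness; z up. Grip the top rail: 8 mm thick (x -4 to 4), 26 mm tall. Black feet x -12 to 30 mm, 10 mm high, at y +-88. Wings on the +x face; +x points from the robot (within 20 deg) at the start, viewer between the wings. 0.6 kg in all.
- packet_mid (a point): Point of the centre panel at foot height, mid-width, 9 mm to +x of its mid-plane: the middle of the feet and of the folded packet's thickness. The folded packet is 26 mm thick (screen x -4 to 22 mm), 180 mm tall, and stands on its feet. Axes as screen.
- inner_wing (a joint): Angle of the inner wing, at the screen's +y end (left as seen from the robot at the start), hinged directly on the centre panel: 0 = folded flat on the panel's +x face, 1.57 = square out to +x, at most 2.0. Starts 1.45 to 1.75. The vertical hinge is slightly stiff (0.035 N m), a wing stays where left. If the outer wing is folded first it is in this one's way.
- outer_wing (a joint): Angle of the outer wing, at the screen's -y end (right as seen from the robot), whose hinge is stepped out by 9 mm so that it folds over the inner wing: 0 = folded flat over the inner wing, 1.57 = square out to +x, up to 2.0. Starts at 1.45 to 1.75, same stiffness.
- inner_hinge (a point): Point on the vertical hinge axis of the inner wing, at the height of the top (180 mm above the foot); in the screen's frame at x 4.5 mm, y +110 mm.
- outer_hinge (a point): Point on the vertical hinge axis of the outer wing, at the height of the top; in the screen's frame at x 13.5 mm, y -110 mm.
- inner_edge (a point): Top of the inner wing's free edge, mid-thickness. The wing is 135 mm long from hinge axis to this edge, with the same rails, height and thickness as the centre panel; its lower rail is 10 mm over the bench, with a small black glide under the free end that rests 1 mm over it. Its mid-plane runs 4.5 mm outside the hinge axis (to +x when folded).
- outer_edge (a point): Top of the outer wing's free edge, mid-thickness; that wing is also 135 mm long, mid-plane 4.5 mm outside its hinge axis.
- viewer: Blue-light gel viewer, dark blue box with a bright window, 180 mm deep (x 0 to 180), 130 mm wide (y), 76 mm high, 1.6 kg, loose. Origin: foot of its front face, which looks to the robot; +x points away. It stands left or right of the middle, the rack on the other side; the bench between (x 0.46 to 0.70 m, y within 0.13 m of 0) is clear.
- rack: Grey bench rack, fixed, with three upright bays side by side along its x: 198 mm (x) by 260 mm (y), origin under its centre. Four upright dividers 6 mm thick, 76 mm high at the ends and 100 mm over the middle 170 mm, leave bays 58 mm wide (x), open at the top and at both y ends; the floor is 6 mm thick.
- bay (a point): Centre of the top of the black rubber mat (52 by 250 mm) on the floor of the one empty bay, 8 mm above the bench; any of the three. x across the bay, y along it, both as the rack's.
- case_a: White plastic storage case standing in another bay, 46 mm (x) by 205 mm by 112 mm high, origin under its centre. To be left alone.
- case_b: White plastic storage case standing in the third bay, 50 mm by 205 mm by 96 mm high, origin under its centre. To be left alone.
- tube_block: White stepped tube block, 80 by 210 mm, 50 mm high (69 mm with tubes), on the bench beyond the clear place; origin under its centre. To be left alone.
- dropper: Small white dropper bottle, 36 mm diameter, 85 mm high, on the robot's side of the clear place; origin under its centre. To be left alone.
- remote: Small flat white remote control, 85 by 40 by 8 mm, on the robot's side of the clear place; origin under its centre. To be left alone.
Things that resemble listed ones, but are neither listed nor needed, are in the scene too. Leave any red look-alike of the viewer alone.

How it is judged:
By the outcome, as a careful person would: the job done as asked, in the order asked, and still so for the second after the job is handed in, with the robot touching nothing.
It also fails if it takes over 72 s, if anything falls off the work surface, if the arm or the gripper's body presses on something with over 40 N, if the wrist force passes 120 N, or if a joint passes its speed limit or range.

## Robot

A 6-joint arm with a two-finger parallel gripper is mounted at the origin on the work surface. World frame = base frame: x ahead of the robot, y to its left, z up, the work surface at z = 0. Lengths are in m, angles in rad, forces in N, time in s.
With the tool pointing down it reaches from about 0.35 to 0.975 m from the base axis. Payload 4.9 kg.
Tool frame: the origin (TCP) lies on the front face of the gripper's body, between the roots of the fingers; the fingertips stand ctrl.tip_extent ahead of it and the grasp point (between the pads) lies 54 mm ahead of it (ctrl.tip_extent is the distance from the TCP to the fingertips, in m); z points along the fingers, y is the line along which they close (so a half turn about z gives the same grasp; the last joint's range is limited). The gripper opens to 85 mm and grips with 20 to 120 N. Pads are 22 mm wide; open, the fingers measure 114 mm over their backs; the gripper's body (76 mm by 85 mm) begins 54 mm behind the grasp point. The pads swing forward as they close: fully open they stand 13 mm farther back than shut.
Start: joints at [1.205, 0.053, 1.613, -0, 1.476, -0.119], TCP at [0.153, 0.606, 0.304] pointing down, gripper open.
Joint ranges: [-3.01, 3.01], [-1.01, 2.22], [0.06, 2.58], [-1.02, 4.17], [0.09, 2.62], [-3.14, 3.14]. Speed limits (rad/s): [2.57, 2.57, 3.14, 3.14, 3.14, 3.14].

## Interface

Orientations are given as a rotation vector (axis times angle).
In Python, from station import ctrl gives the robot as it stands.
- The arm moves only by the tool apply_moves, never from a script. Its argument "rows" is one flat list of numbers, 6 for each row, row after row: the shift along the tool's x, y, z normalised to -1 to 1, where 1 is 0.6 m, then the turn, a rotation vector about the tool's x, y, z normalised to -1 to 1, where 1 is 90 degrees. A call has 1 to 20 rows; each row is the pose to reach, as a shift and turn from the pose commanded when the call began, along the tool's axes at that moment; what a row does not reach only later rows make up. A row lasts 1/10 s, in which the tool goes at most 50 mm and 8.59 degrees, less where a joint would pass 70% of its speed; a pose out of reach is approached as far as the arm can. A call with a number of a shift or a turn outside -1 to 1 is refused whole. A call with a gripper value outside its range is refused whole. "grip" is the opening, from 0 (shut) to 1 (fully open), set as the call begins (left out, the last holds). The fingers move at their own pace and stop on an object; "grip_force" is the grip in N (left out, the last holds). Time passes only in rows, so rows that repeat a pose let the fingers close. It gives the time, the measured TCP pose, the force, the opening and the grip force at its end, in the units of the state.
- ctrl.get_obs(): the state, without advancing time (a new reading comes with each control period).
- ctrl.get_image(name): name is "scene" or "top"; returns (picture, depth): 384x512x3 uint8, blue, green, red; 384x512 float32, m along the optical axis (not along the pixel's ray), 0 where there is no reading.
- ctrl.camera_model(name): a dict with "mtx" (3x3 intrinsics, pixels), "k1" (the pictures are not rectified: a ray, as slopes to the right and down, at radius r is drawn at 1 + k1 r^2 times it, then the intrinsics apply), "R" (3x3) and "t" (3): a world point X has camera coordinates R X + t. Camera axes: x right, y down, z forward; pixel columns grow to the right and rows downward; lengths in m; the calibration is good to about 2 mm. A picture is of the moment at which its call begins. camera_model takes no time and is no camera call.
- ctrl.finish_job(): hands the job in; it is judged then, once.
The state is a dict: "t": time; "q": joint angles; "dq": joint speeds; "effort": joint torques, N m; "tool_pos": TCP position; "tool_rot": TCP orientation; "contact_force": force on the tool from outside, world axes, zero at the start; "wrist_torque": the same for the moment, N m; "opening": finger opening in m; "grip_force": force on a finger pad.
Only numpy, scipy, OpenCV 4.12 (cv2) and the standard library are available. Lean on these libraries where they do the work, as an engineer would, in place of code of your own. Each camera call takes 0.05 s, during which the arm holds its last target. There are 200 camera calls.

## Working session

There is one attempt and no reset: what is moved stays moved. The work goes in short steps, Python scripts to look and compute and a tool call to move; the robot and the scene stay as the last step left them, time stands still between calls to the robot, and variables do not carry over. Pictures are saved under pics/ and viewed, at most 10 in all, crops included, and the job is handed in when it is done.

Besides the shell and the picture viewer there is one more tool, called after "Call:" in YAML: its name, and indented under it one key for each argument. apply_moves: Moves the arm, as the interface text tells. Its arguments: {"type":"object","properties":{"rows":{"type":"array","items":{"type":"number"}},"grip":{"type":"number"},"grip_force":{"type":"number"}},"required":["rows"]}

```bash
ls; mkdir -p pics; cat > h.py <<'E'
import numpy as np, cv2
from scipy.spatial.transform import Rotation as Ro
from station import ctrl
def cap(n,tag):
    im,d=ctrl.get_image(n); cv2.imwrite(f'pics/{tag}.png',im); np.save(f'pics/{tag}.npy',d); return im,d
def w(n,d,u,v,dep=None):
    c=ctrl.camera_model(n);K=np.array(c['mtx']);R=np.array(c['R']);t=np.array(c['t'])
    x=(u-K[0,2])/K[0,0];y=(v-K[1,2])/K[1,1];rd=np.hypot(x,y);r=rd
    for _ in range(10): r=rd/(1+c['k1']*r*r)
    s=r/rd if rd>0 else 1
    z=dep if dep else d[int(round(v)),int(round(u))]
    return R.T@(np.array([x*s*z,y*s*z,z])-t)
def wz(n,u,v,h):
    a=w(n,None,u,v,1.);b=w(n,None,u,v,2.);k=(h-a[2])/(b[2]-a[2]);return a+k*(b-a)
def px(n,X):
    c=ctrl.camera_model(n);K=np.array(c['mtx']);p=np.array(c['R'])@X+np.array(c['t'])
    x,y=p[:2]/p[2];f=1+c['k1']*(x*x+y*y);return K[0,0]*x*f+K[0,2],K[1,1]*y*f+K[1,2]
E
python3 - <<'E'
from h import *
o=ctrl.get_obs();print(o['t'],o['tool_pos'],o['tool_rot'],o['opening'],o['contact_force'],ctrl.tip_extent)
for n in('top','scene'):
    im,d=cap(n,n+'0');c=ctrl.camera_model(n);print(n,-np.array(c['R']).T@c['t'],np.round(c['R'],3).tolist())
    cv2.imwrite(f'pics/{n}0b.png',cv2.resize(im,(800,600),interpolation=cv2.INTER_CUBIC))
E
```

```text
pics
0.0 [0.15252298 0.60560908 0.30265688] [-0.3866531  -3.11720885  0.00315471] 0.08543875764372576 [-0.97243497 -0.31710215 -0.10301585] 0.0726
top [0.27557118 0.00488247 1.71214677] [[-0.043, -0.999, -0.004], [-0.979, 0.043, -0.2], [0.2, -0.005, -0.98]]
scene [ 1.53497068 -0.37976483  0.89576341] [[0.378, 0.926, -0.016], [0.552, -0.239, -0.799], [-0.743, 0.293, -0.601]]
```

View pics/top0b.png

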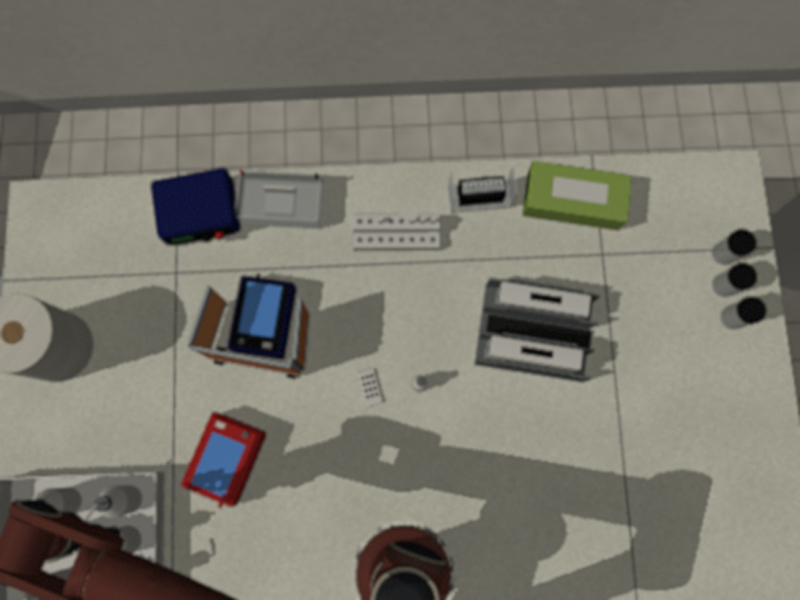

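View pics/scene0b.png

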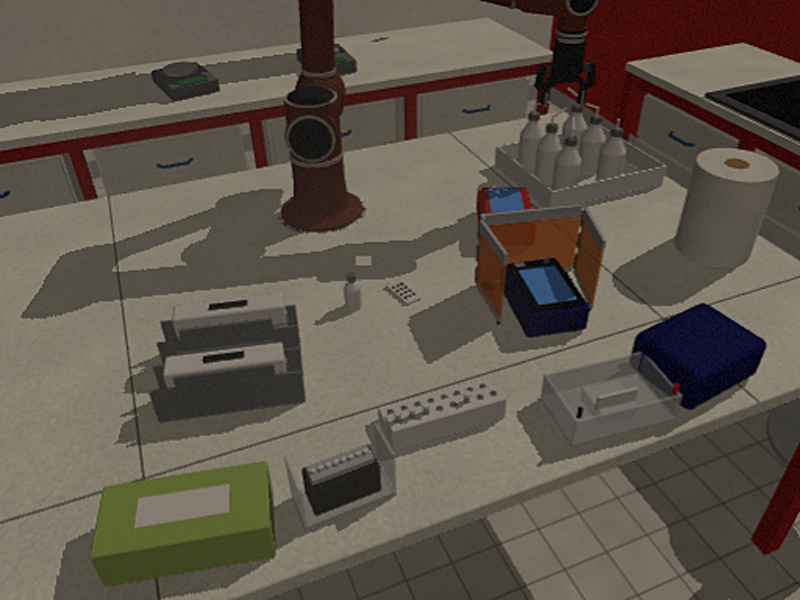

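The top view shows the screen round the blue viewer at about (250,330), with its centre panel on the robot's side. The rack is at (535,330) with its middle bay empty and black. The dropper is at (420,382), the remote at (371,386) and the tube block at (396,232). The red look-alike at (224,458) is not the viewer and stays put, as does the dark-blue bag at (195,205). Next I'll check enlarged crops of the screen and rack.

```bash
python3 - <<'E'
from h import *
im=cv2.imread('pics/top0.png')
a=im[170:250,115:205];b=im[172:248,298:388]
A=cv2.resize(a,(675,600),interpolation=cv2.INTER_CUBIC);cv2.imwrite('pics/cropA.png',A)
B=cv2.resize(b,(675,570),interpolation=cv2.INTER_CUBIC);cv2.imwrite('pics/cropB.png',B)
E
```

```text
(no output)
```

View pics/cropA.png

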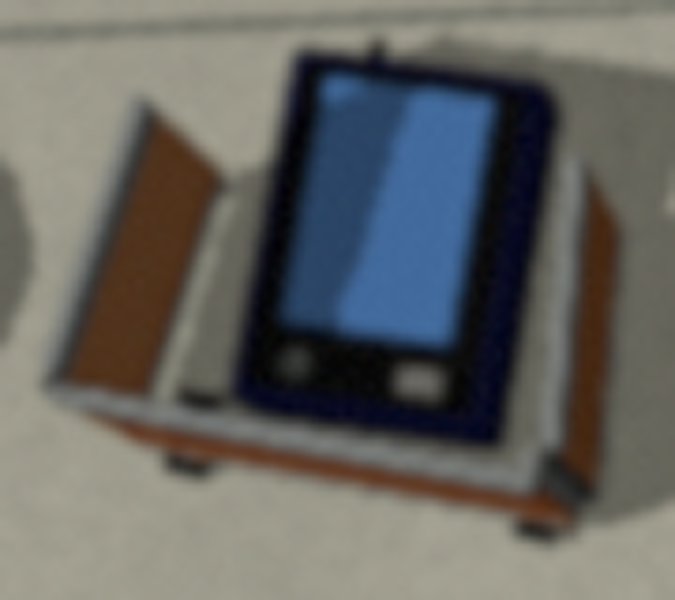

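View pics/cropB.png

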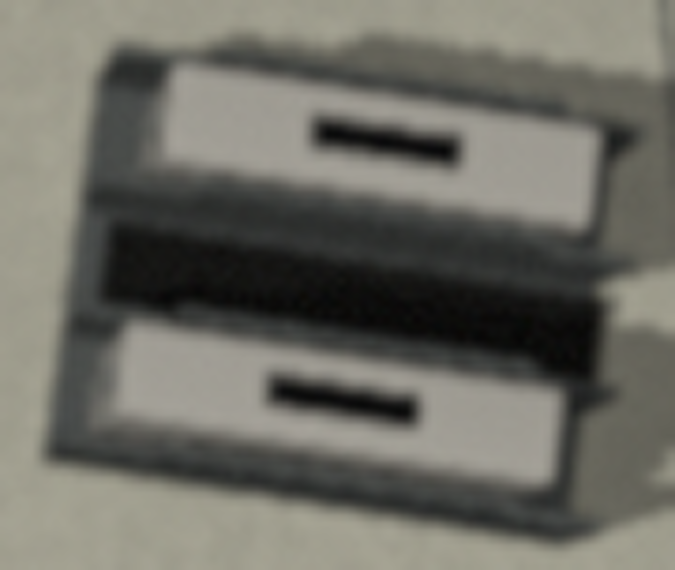

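The crops match the description: the amber screen with grey rails is around the blue viewer. Its centre rail runs from (52,390) to (545,480) in the crop, the inner wing tip is at (140,105) and the outer tip at (575,165). The rack's middle bay is empty with the black mat, crop corners (105,225), (605,300), (595,375) and (100,300). I'll measure these with pixels and depth.

```bash
python3 - <<'E'
from h import *
np.set_printoptions(precision=4,suppress=True)
fA=lambda x,y:(115+(x+.5)/7.5-.5,170+(y+.5)/7.5-.5)
fB=lambda x,y:(298+(x+.5)/7.5-.5,172+(y+.5)/7.5-.5)
for n,p,h in [('innerH',(52,388),.18),('innerTip',(140,105),.18),('outerH',(550,478),.18),('outerTip',(575,165),.18),('view fl',(240,395),.076),('view fr',(497,440),.076),('view br',(553,90),.076),('view bl',(300,52),.076)]:
    print(n,wz('top',*fA(*p),h)[:2])
for n,p,h in [('mat1',(105,225),.008),('mat2',(603,298),.008),('rackTL',(103,80),.076),('rackBL',(48,455),.076),('rackBL0',(48,455),0.),('case up l',(172,65),.1),('case up r',(603,125),.1),('case lo l',(125,325),.1),('case lo r',(563,390),.1)]:
    print(n,wz('top',*fB(*p),h)[:2])
d=np.load('pics/top0.npy')
def cloud(n,d):
    c=ctrl.camera_model(n);v,u=np.mgrid[0:384,0:512]
    K=np.array(c['mtx']);x=(u-K[0,2])/K[0,0];y=(v-K[1,2])/K[1,1];rd=np.hypot(x,y);r=rd.copy()
    for _ in range(10): r=rd/(1+c['k1']*r*r)
    s=np.where(rd>0,r/rd,1);P=np.stack([x*s*d,y*s*d,d],-1)-np.array(c['t'])
    W=P@np.array(c['R']);W[d==0]=np.nan;return W
for n in('top','scene'):
    d=np.load(f'pics/{n}0.npy');W=cloud(n,d);np.save(f'pics/W{n}.npy',W)
    P=W.reshape(-1,3);m=(P[:,2]>.168)&(P[:,2]<.19)&(P[:,0]>.35)&(P[:,0]<.75)&(P[:,1]>.05)&(P[:,1]<.5)
    Q=P[m];print(n,len(Q));print(Q[np.argsort(Q[:,1])][::max(1,len(Q)//40)])
    m=(P[:,2]>.06)&(P[:,2]<.14)&(P[:,0]>.35)&(P[:,0]<.75)&(P[:,1]<-.1)&(P[:,1]>-.5)
    R=P[m];print(n,'rack',np.histogram(R[:,2],np.arange(.06,.142,.005)))
E
```

```text
innerH [0.5109 0.4325]
innerTip [0.6383 0.3941]
outerH [0.4614 0.2114]
outerTip [0.6019 0.1978]
view fl [0.5198 0.3719]
view fr [0.4931 0.2501]
view br [0.6615 0.2208]
view bl [0.6858 0.343 ]
mat1 [ 0.5808 -0.2279]
mat2 [ 0.5331 -0.4723]
rackTL [ 0.6394 -0.2226]
rackBL [ 0.4599 -0.1842]
rackBL0 [ 0.4685 -0.193 ]
case up l [ 0.6399 -0.2525]
case up r [ 0.6019 -0.4546]
case lo l [ 0.5165 -0.2214]
case lo r [ 0.4768 -0.4236]
top 433
[[0.6004 0.1953 0.1798]
 [0.5902 0.1988 0.1799]
 [0.557  0.2001 0.1747]
 [0.5692 0.2021 0.1833]
 [0.5741 0.2031 0.1752]
 [0.5235 0.2043 0.1725]
 [0.5356 0.2061 0.1825]
 [0.5228 0.2069 0.1781]
 [0.4866 0.2083 0.1722]
 [0.533  0.21   0.1787]
 [0.5096 0.2107 0.1768]
 [0.493  0.2143 0.1768]
 [0.4664 0.2212 0.1777]
 [0.463  0.2306 0.1822]
 [0.4637 0.244  0.1812]
 [0.4681 0.2547 0.1759]
 [0.4745 0.2668 0.1825]
 [0.475  0.2769 0.1819]
 [0.4723 0.2872 0.1799]
 [0.4763 0.3006 0.1793]
 [0.4777 0.3122 0.1715]
 [0.4875 0.3242 0.178 ]
 [0.4869 0.3357 0.1864]
 [0.4886 0.3477 0.1773]
 [0.4893 0.3582 0.1751]
 [0.4959 0.3705 0.1802]
 [0.4994 0.3832 0.1829]
 [0.6372 0.392  0.
[... 1241 characters left out ...]

 [0.4933 0.355  0.1753]
 [0.4971 0.3635 0.1791]
 [0.4964 0.3714 0.1807]
 [0.4992 0.3806 0.1837]
 [0.5015 0.3907 0.1826]
 [0.5085 0.3951 0.174 ]
 [0.6287 0.3994 0.1765]
 [0.6301 0.4013 0.1804]
 [0.5048 0.4041 0.1813]
 [0.6017 0.4079 0.1735]
 [0.6068 0.4107 0.1794]
 [0.5891 0.4132 0.1725]
 [0.5817 0.4173 0.1785]
 [0.5044 0.4199 0.1812]
 [0.5671 0.4227 0.1839]
 [0.5065 0.4263 0.1808]
 [0.5316 0.4297 0.1744]
 [0.5247 0.4333 0.1811]
 [0.5294 0.4382 0.1788]]
scene rack (array([305, 291, 343, 312, 202, 208, 236, 576, 971, 169, 133, 509, 128,
         0,   0,   0]), array([0.06 , 0.065, 0.07 , 0.075, 0.08 , 0.085, 0.09 , 0.095, 0.1  ,
       0.105, 0.11 , 0.115, 0.12 , 0.125, 0.13 , 0.135, 0.14 ]))
```

```bash
cat >> h.py <<'E'
from scipy.optimize import least_squares
def cloud(n,d):
    c=ctrl.camera_model(n);v,u=np.mgrid[0:384,0:512]
    K=np.array(c['mtx']);x=(u-K[0,2])/K[0,0];y=(v-K[1,2])/K[1,1];rd=np.hypot(x,y);r=rd.copy()
    for _ in range(10): r=rd/(1+c['k1']*r*r)
    s=np.where(rd>0,r/rd,1);P=np.stack([x*s*d,y*s*d,d],-1)-np.array(c['t'])
    W=P@np.array(c['R']);W[d==0]=np.nan;return W.reshape(-1,3)
def seg(P,a,b):
    t=np.clip(((P-a)@(b-a))/((b-a)@(b-a)),0,1);return np.linalg.norm(P-a-t[:,None]*(b-a),axis=1)
rot=lambda a:np.array([[np.cos(a),-np.sin(a)],[np.sin(a),np.cos(a)]])
def segs(p):
    x,y,yaw,ai,ao=p;R=rot(yaw);o=np.array([x,y]);out=[]
    L=[((0,-.11),(0,.11))]
    H=np.array([.0045,.11]);dr=np.array([np.sin(ai),-np.cos(ai)]);nn=np.array([np.cos(ai),np.sin(ai)])*.0045
    L.append((H+nn,H+nn+.135*dr))
    H=np.array([.0135,-.11]);dr=np.array([np.sin(ao),np.cos(ao)]);nn=np.array([np.cos(ao),-np.sin(ao)])*.0045
    L.append((H+nn,H+nn+.135*dr))
    return [(R@np.array(a)+o,R@np.array(b)+o) for a,b in L]
def fitscreen(clouds,p0,box,zlo=.172):
    P=np.vstack(clouds);m=(P[:,2]>zlo)&(P[:,2]<.189)&(P[:,0]>box[0])&(P[:,0]<box[1])&(P[:,1]>box[2])&(P[:,1]<box[3])
    Q=P[m][:,:2]
    f=lambda p:np.r_[np.min([seg(Q,a,b) for a,b in segs(p)],0),[np.min(np.linalg.norm(Q-e[1],axis=1))*3 for e in segs(p)[1:]]]
    s=least_squares(f,p0,loss='soft_l1',f_scale=.003,diff_step=1e-4);return s.x,np.median(f(s.x)),len(Q)
def rows(targets,fr=None):
    """targets: (x,y,z,yaw_change) world, TCP; yaw_change about world z (rad)"""
    o=ctrl.get_obs();p=o['tool_pos'];R=Ro.from_rotvec(o['tool_rot']).as_matrix()
    for t in targets:
        s=R.T@(np.array(t[:3])-p)/.6;r=R.T@np.array([0,0,t[3]])/(np.pi/2);print(np.round(np.r_[s,r],3).tolist())
E
python3 - <<'E'
from h import *
np.set_printoptions(precision=4,suppress=True)
C=[cloud(n,np.load(f'pics/{n}0.npy')) for n in('top','scene')]
for c in (C,C[:1],C[1:]):print(fitscreen(c,[.486,.322,-.22,1.57,1.57],(.4,.7,.15,.5)))
# rack: fit dividers/cases rows; use minAreaRect hull and case/divider fit
for i,c in enumerate([np.vstack(C)]+C):
    m=(c[:,2]>.02)&(c[:,2]<.125)&(c[:,0]>.4)&(c[:,0]<.72)&(c[:,1]<-.12)&(c[:,1]>-.56);Q=c[m][:,:2]
    # trim sparse points
    from scipy.spatial import cKDTree
    k=cKDTree(Q);n=np.array([len(a) for a in k.query_ball_point(Q,.006)]);Q=Q[n>5]
    print(cv2.minAreaRect(Q.astype(np.float32)))
    # model fit: tops >0.09 lie within box |x|<.099; symmetric: fit case tops strips
    m=(c[:,2]<.02)&(c[:,0]>.4)&(c[:,0]<.72)&(c[:,1]<-.22)&(c[:,1]>-.47);Z=c[m][:,:2]
    R=rot(-.193);q=(Z-[.5314,-.345])@R;q=q[abs(q[:,0])<.045];print('mat pts x range',np.percentile(q[:,0],[1,5,50,95,99]),len(q))
    for lo,hi in((.107,.125),(.094,.107)):
        m=(c[:,2]>lo)&(c[:,2]<hi)&(c[:,0]>.4)&(c[:,0]<.72)&(c[:,1]<-.12)&(c[:,1]>-.56);q=(c[m][:,:2]-[.5314,-.345])@R
        print(lo,np.histogram(q[:,0],np.arange(-.12,.121,.01))[0], np.percentile(q[:,1],[2,50,98]))
P=np.vstack(C);m=(P[:,2]>.066)&(P[:,2]<.086)&(P[:,0]>.49)&(P[:,0]<.72)&(P[:,1]>.218)&(P[:,1]<.385);print('viewer',cv2.minAreaRect(P[m][:,:2].astype(np.float32)))
o=ctrl.get_obs();print(Ro.from_rotvec(o['tool_rot']).as_matrix())
E
```

```text
(array([ 0.4869,  0.3264, -0.2269,  1.471 ,  1.441 ]), np.float64(0.0023095568850153257), 828)
(array([ 0.4849,  0.3258, -0.224 ,  1.4666,  1.4372]), np.float64(0.002280440040554164), 402)
(array([ 0.4885,  0.3274, -0.2276,  1.4722,  1.4501]), np.float64(0.0020534004343192467), 426)
((0.5376078486442566, -0.33604925870895386), (0.2639985978603363, 0.20404134690761566), 78.19023895263672)
mat pts x range [-0.0372 -0.0095  0.0156  0.0373  0.0434] 1126
0.107 [  0   0   2 113 273 305 318 369 204   1   0   0   0   0   0   2  18  18
  34  25  12   0   0   0] [-0.0785  0.0182  0.1177]
0.094 [  0   0  90  35   1   1   3  71 242 158   0   0   0   0   1 220 232 302
 305 335 378 290 123   0] [-0.085   0.0109  0.1095]
((0.5357567071914673, -0.33566397428512573), (0.2610340416431427, 0.19971080124378204), 78.01002502441406)
mat pts x range [-0.0389 -0.011   0.011   0.0318  0.0338] 845
0.107 [  0   0   2  84 167 161 159 157  24   1   0   0   0   0   0   2  18  18
  31  22  12   0   0   0] [-0.0798  0.0181  0.1167]
0.094 [  0   0  90  35   1   1   2   1  42  47   0   0   0   0   0  93 128 146
 125 129 135  92  19   0] [-0.0867  0.0099  0.1077]
((0.5380673408508301, -0.3342587947845459), (0.2606109380722046, 0.203683003783226), 78.31092071533203)
mat pts x range [0.0003 0.0058 0.027  0.0432 0.0443] 281
0.107 [  0   0   0  29 106 144 159 212 180   0   0   0   0   0   0   0   0   0
   3   3   0   0   0   0] [-0.0768  0.0182  0.1187]
0.094 [  0   0   0   0   0   0   1  70 200 111   0   0   0   0   1 127 104 156
 180 206 243 198 104   0] [-0.0834  0.0113  0.1104]
viewer ((0.5859533548355103, 0.3056080937385559), (0.127330020070076, 0.2084425389766693), 79.6948471069336)
[[-0.9697  0.2443 -0.0007]
 [ 0.2443  0.9697 -0.0017]
 [ 0.0002 -0.0018 -1.    ]]
```

```bash
python3 - <<'E'
from h import *
rows([(.487,.3265,.303,-1.55),(.487,.3265,.221,-1.55)])
E
```

```text
[-0.654, -0.315, 0.0, -0.0, 0.002, 0.987]
[-0.654, -0.315, 0.137, -0.0, 0.002, 0.987]
```

Call:
apply_moves:
  rows: [-0.654, -0.315, 0, 0, 0, 0.987, -0.654, -0.315, 0, 0, 0, 0.987, -0.654, -0.315, 0, 0, 0, 0.987, -0.654, -0.315, 0, 0, 0, 0.987, -0.654, -0.315, 0, 0, 0, 0.987, -0.654, -0.315, 0, 0, 0, 0.987, -0.654, -0.315, 0, 0, 0, 0.987, -0.654, -0.315, 0, 0, 0, 0.987, -0.654, -0.315, 0, 0, 0, 0.987, -0.654, -0.315, 0, 0, 0, 0.987, -0.654, -0.315, 0, 0, 0, 0.987, -0.654, -0.315, 0, 0, 0, 0.987, -0.654, -0.315, 0, 0, 0, 0.987, -0.654, -0.315, 0.05, 0, 0, 0.987, -0.654, -0.315, 0.1, 0, 0, 0.987, -0.654, -0.315, 0.137, 0, 0, 0.987, -0.654, -0.315, 0.137, 0, 0, 0.987]
  grip: 1

```text
t: 1.8
tool_pos: [0.4847, 0.3262, 0.2172]
tool_rot: [-2.455, -1.957, 0.013]
contact_force: [-1.1, -0.2, -0.4]
opening: 0.0858
grip_force: 0.0
```

Call:
apply_moves:
  rows: [0, 0.004, -0.004, 0, 0, 0, 0, 0.004, -0.004, 0, 0, 0, 0, 0.004, -0.004, 0, 0, 0, 0, 0.004, -0.004, 0, 0, 0, 0, 0.004, -0.004, 0, 0, 0, 0, 0.004, -0.004, 0, 0, 0, 0, 0.004, -0.004, 0, 0, 0, 0, 0.004, -0.004, 0, 0, 0]
  grip: 0
  grip_force: 70

```text
t: 2.6
tool_pos: [0.4892, 0.3267, 0.225]
tool_rot: [-2.457, -1.956, -0.0]
contact_force: [-3.4, 1.3, 5.3]
opening: 0.0067
grip_force: 69.3
```

```bash
python3 - <<'E'
from h import *
o=ctrl.get_obs();print(o['opening'],o['grip_force'],o['tool_pos'],o['contact_force'])
T=Ro.from_rotvec(o['tool_rot']).as_matrix();print(T.round(4).tolist())
p=o['tool_pos'];rows([(p[0],p[1],p[2]+.11,0),(.51,0,p[2]+.11,.224),(.51,0,p[2]+.004,.224)])
E
```

```text
0.006659916309154666 69.34965133666992 [0.48921696 0.32671243 0.22503567] [-3.37153385  1.31732831  5.27324919]
[[0.2245, 0.9745, -0.0004], [0.9745, -0.2245, 0.0009], [0.0008, -0.0006, -1.0]]
[0.0, -0.0, -0.183, 0.0, 0.0, 0.0]
[-0.523, 0.156, -0.184, 0.0, -0.0, -0.143]
[-0.523, 0.156, -0.007, 0.0, -0.0, -0.143]
```

Call:
apply_moves:
  rows: [0, 0, -0.015, 0, 0, 0, 0, 0, -0.04, 0, 0, 0, 0, 0, -0.07, 0, 0, 0, 0, 0, -0.1, 0, 0, 0, 0, 0, -0.13, 0, 0, 0, 0, 0, -0.16, 0, 0, 0, 0, 0, -0.183, 0, 0, 0, 0, 0, -0.183, 0, 0, 0, -0.02, 0.006, -0.184, 0, 0, -0.006, -0.06, 0.018, -0.184, 0, 0, -0.017, -0.11, 0.033, -0.184, 0, 0, -0.03, -0.17, 0.051, -0.184, 0, 0, -0.047, -0.23, 0.069, -0.184, 0, 0, -0.064, -0.29, 0.087, -0.184, 0, 0, -0.08, -0.35, 0.104, -0.184, 0, 0, -0.096, -0.41, 0.122, -0.184, 0, 0, -0.112, -0.46, 0.137, -0.184, 0, 0, -0.126, -0.5, 0.149, -0.184, 0, 0, -0.137, -0.523, 0.156, -0.184, 0, 0, -0.143, -0.523, 0.156, -0.184, 0, 0, -0.143]

```text
t: 4.6
tool_pos: [0.5092, -0.0028, 0.3327]
tool_rot: [-2.226, -2.215, 0.005]
contact_force: [-0.7, 0.5, -6.1]
opening: 0.007
grip_force: 68.3
```

```bash
python3 - <<'E'
from h import *
o=ctrl.get_obs();print(o['t'],o['opening'],o['grip_force'],o['tool_pos'],o['contact_force'],o['wrist_torque'])
im,d=cap('scene','s1');cv2.imwrite('pics/s1b.png',cv2.resize(im[60:300,150:420],(675,600),interpolation=cv2.INTER_CUBIC))
p=o['tool_pos'];rows([(.51,0,.229,0),(.51,0,.225,0),(.51,0,.229,0.)])
E
```

```text
4.6 0.006971124194559135 68.33834767341614 [ 0.5092368  -0.00277063  0.33266964] [-0.68651245  0.51522102 -6.14004431] [ 0.02321823  0.16482019 -0.01415885]
[0.003, 0.002, 0.173, 0.0, 0.0, 0.0]
[0.003, 0.002, 0.18, 0.0, 0.0, 0.0]
[0.003, 0.002, 0.173, 0.0, 0.0, 0.0]
```

View pics/s1b.png

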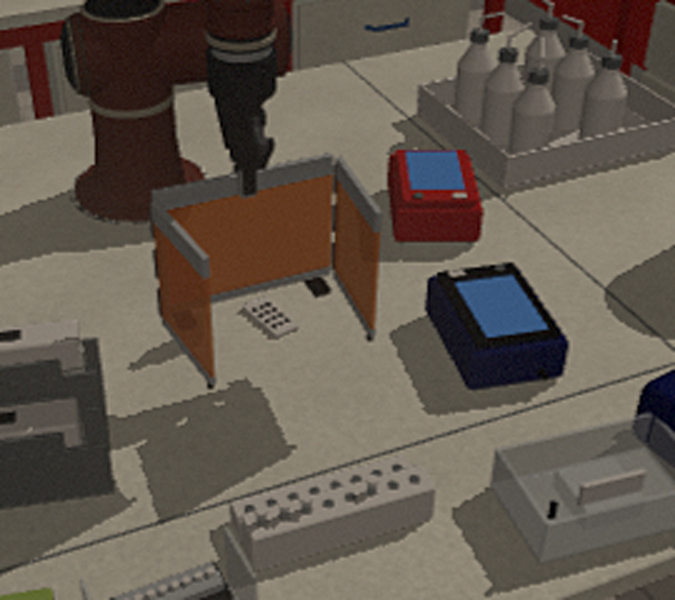

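The screen is held upright and clear of the viewer, with its wings still square. Lowering it now.

Call:
apply_moves:
  rows: [0.003, 0.002, 0.02, 0, 0, 0, 0.003, 0.002, 0.05, 0, 0, 0, 0.003, 0.002, 0.08, 0, 0, 0, 0.003, 0.002, 0.11, 0, 0, 0, 0.003, 0.002, 0.135, 0, 0, 0, 0.003, 0.002, 0.155, 0, 0, 0, 0.003, 0.002, 0.167, 0, 0, 0, 0.003, 0.002, 0.173, 0, 0, 0, 0.003, 0.002, 0.176, 0, 0, 0, 0.003, 0.002, 0.178, 0, 0, 0, 0.003, 0.002, 0.178, 0, 0, 0]

```text
t: 5.75
tool_pos: [0.5117, 0.0013, 0.2283]
tool_rot: [2.223, 2.219, 0.001]
contact_force: [-1.0, 0.3, -5.1]
opening: 0.0066
grip_force: 68.4
```

Call:
apply_moves:
  rows: [0, 0, 0.002, 0, 0, 0, 0, 0, 0.004, 0, 0, 0, 0, 0, 0.004, 0, 0, 0]

```text
t: 6.05
tool_pos: [0.5113, 0.0014, 0.2253]
tool_rot: [-2.223, -2.219, 0.0]
contact_force: [0.3, 1.0, -6.0]
opening: 0.0066
grip_force: 68.3
```

Call:
apply_moves:
  rows: [0, 0, 0.003, 0, 0, 0, 0, 0, 0.005, 0, 0, 0, 0, 0, 0.005, 0, 0, 0]

```text
t: 6.35
tool_pos: [0.5121, 0.0013, 0.225]
tool_rot: [2.222, 2.218, 0.002]
contact_force: [-4.3, 0.4, 6.6]
opening: 0.0072
grip_force: 70.3
```

Call:
apply_moves:
  rows: [0, 0, -0.003, 0, 0, 0, 0, 0, -0.003, 0, 0, 0, 0, 0, -0.003, 0, 0, 0, 0, 0, -0.003, 0, 0, 0, 0, 0, -0.003, 0, 0, 0, 0, 0, -0.04, 0, 0, 0, 0, 0, -0.09, 0, 0, 0, 0, 0, -0.12, 0, 0, 0, 0, 0, -0.12, 0, 0, 0]
  grip: 0.7

```text
t: 7.25
tool_pos: [0.5128, 0.0012, 0.2978]
tool_rot: [2.22, 2.216, 0.006]
contact_force: [-0.6, 0.8, 0.2]
opening: 0.0593
grip_force: 0.0
```

```bash
python3 - <<'E'
from h import *
np.set_printoptions(precision=4,suppress=True)
o=ctrl.get_obs();print(o['t'],o['opening'],o['tool_pos'],o['contact_force'])
C=[]
for n in('top','scene'):
    im,d=cap(n,n+'2');C.append(cloud(n,d))
for c in (C,C[:1],C[1:]):print(fitscreen(c,[.512,.001,0,1.47,1.45],(.44,.72,-.17,.18)))
s=fitscreen(C,[.512,.001,0,1.47,1.45],(.44,.72,-.17,.18))[0];print(segs(s))
cv2.imwrite('pics/top2b.png',cv2.resize(cv2.imread('pics/top2.png')[140:270,180:340],(738,600),interpolation=cv2.INTER_CUBIC))
E
```

```text
7.25 0.059315790070771306 [0.5128 0.0012 0.2978] [-0.5625  0.7887  0.2266]
(array([ 0.5163,  0.0017, -0.0041,  1.471 ,  1.4506]), np.float64(0.002202069209190901), 779)
(array([ 0.5133,  0.0018, -0.0035,  1.4698,  1.4536]), np.float64(0.0022164311509035063), 293)
(array([ 0.5172,  0.0017, -0.0024,  1.4714,  1.4534]), np.float64(0.0020097627829001197), 486)
[(array([ 0.5159, -0.1083]), array([0.5168, 0.1117])), (array([0.5218, 0.1162]), array([0.656 , 0.1022])), (array([ 0.5299, -0.1128]), array([ 0.664 , -0.0971]))]
```

View pics/top2b.png

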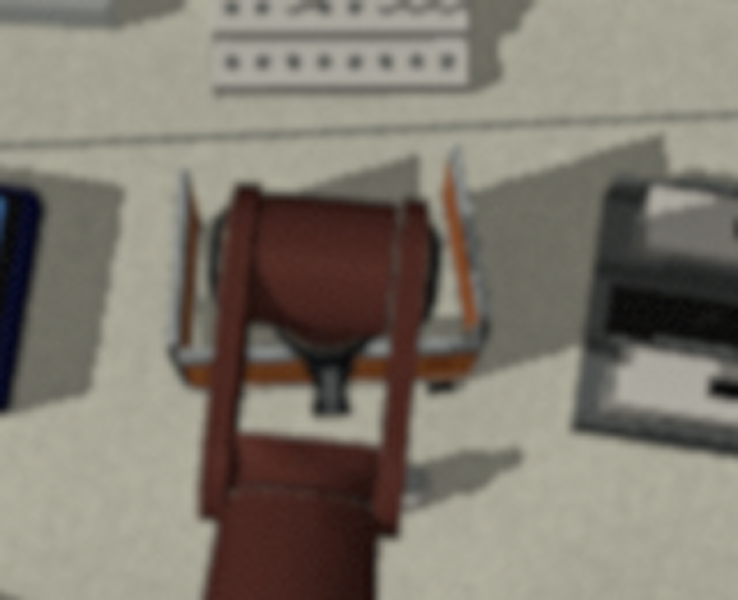

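```bash
cat >> h.py <<'E'
def inner(P,a,g,r=.115,hw=.011,z=.222):
    x,y,yaw=P;R=rot(yaw);d=np.array([np.sin(a),-np.cos(a)]);n=np.array([np.cos(a),np.sin(a)])
    q=R@(np.array([.0045,.11])+r*d+(.0085+hw+g)*n)+[x,y];return q[0],q[1],z,a-np.pi/2+yaw
def outer(P,a,g,r=.115,hw=.011,z=.222):
    x,y,yaw=P;R=rot(yaw);d=np.array([np.sin(a),np.cos(a)]);n=np.array([np.cos(a),-np.sin(a)])
    q=R@(np.array([.0135,-.11])+r*d+(.0085+hw+g)*n)+[x,y];return q[0],q[1],z,-a+np.pi/2+yaw
def rowsY(T):
    o=ctrl.get_obs();R=Ro.from_rotvec(o['tool_rot']).as_matrix();y=np.arctan2(R[1,1],R[0,1])
    # absolute yaw of tool y ; keep tool vertical
    p=np.array(o['tool_pos']);out=[]
    for t in T:
        G=np.array([[-np.sin(t[3]),np.cos(t[3]),0],[np.cos(t[3]),np.sin(t[3]),0],[0,0,-1]])
        rv=Ro.from_matrix(R.T@G).as_rotvec()/(np.pi/2);out.append(np.r_[R.T@(np.array(t[:3])-p)/.6,rv])
    print(np.round(out,3).tolist())
E
python3 - <<'E'
from h import *
P=(.5135,.0015,-.003)
rowsY([inner(P,1.471,.025,z=.298),inner(P,1.471,.025),inner(P,1.471,.008)])
E
```

```text
[[0.238, 0.21, -0.007, -0.0, 0.0, 0.064], [0.238, 0.21, 0.12, -0.0, 0.0, 0.064], [0.21, 0.207, 0.12, -0.0, 0.0, 0.064]]
```

Call:
apply_moves:
  rows: [0.238, 0.21, -0.007, 0, 0, 0.064, 0.238, 0.21, -0.007, 0, 0, 0.064, 0.238, 0.21, -0.007, 0, 0, 0.064, 0.238, 0.21, -0.007, 0, 0, 0.064, 0.238, 0.21, -0.007, 0, 0, 0.064, 0.238, 0.21, -0.007, 0, 0, 0.064, 0.238, 0.21, 0.05, 0, 0, 0.064, 0.238, 0.21, 0.12, 0, 0, 0.064, 0.238, 0.21, 0.12, 0, 0, 0.064, 0.21, 0.207, 0.12, 0, 0, 0.064, 0.21, 0.207, 0.12, 0, 0, 0.064]
  grip: 0

```text
t: 8.45
tool_pos: [0.6364, 0.1248, 0.2249]
tool_rot: [2.332, 2.101, 0.003]
contact_force: [-0.2, 1.0, 0.2]
opening: 0.0001
grip_force: 0.0
```

```bash
python3 - <<'E'
from h import *
P=(.5135,.0015,-.003)
print(ctrl.get_obs()['opening'],ctrl.get_obs()['contact_force'])
A=np.r_[1.471,np.linspace(1.4,.18,17)]
rowsY([inner(P,a,0) for a in A])
E
```

```text
0.00014851583783885482 [-0.21233816  1.01968578  0.1783619 ]
[[-0.01, -0.002, 0.005, 0.002, 0.0, -0.001], [-0.024, 0.0, 0.005, 0.002, 0.0, 0.044], [-0.038, 0.001, 0.005, 0.002, 0.0, 0.093], [-0.053, 0.001, 0.005, 0.002, 0.0, 0.141], [-0.068, -0.001, 0.005, 0.002, -0.0, 0.19], [-0.082, -0.003, 0.005, 0.002, -0.0, 0.238], [-0.097, -0.007, 0.005, 0.002, -0.0, 0.287], [-0.111, -0.011, 0.005, 0.002, -0.0, 0.335], [-0.125, -0.017, 0.005, 0.002, -0.0, 0.384], [-0.138, -0.024, 0.005, 0.002, -0.0, 0.432], [-0.15, -0.032, 0.005, 0.002, -0.001, 0.481], [-0.162, -0.04, 0.005, 0.002, -0.001, 0.53], [-0.174, -0.05, 0.005, 0.002, -0.001, 0.578], [-0.184, -0.06, 0.005, 0.002, -0.001, 0.627], [-0.194, -0.071, 0.005, 0.002, -0.001, 0.675], [-0.203, -0.083, 0.005, 0.002, -0.001, 0.724], [-0.211, -0.096, 0.005, 0.002, -0.001, 0.772], [-0.218, -0.109, 0.005, 0.002, -0.001, 0.821]]
```

Call:
apply_moves:
  rows: [-0.01, -0.002, 0.005, 0, 0, 0, -0.024, 0.0, 0.005, 0, 0, 0.044, -0.038, 0.001, 0.005, 0, 0, 0.093, -0.053, 0.001, 0.005, 0, 0, 0.141, -0.068, -0.001, 0.005, 0, 0, 0.19, -0.082, -0.003, 0.005, 0, 0, 0.238, -0.097, -0.007, 0.005, 0, 0, 0.287, -0.111, -0.011, 0.005, 0, 0, 0.335, -0.125, -0.017, 0.005, 0, 0, 0.384, -0.138, -0.024, 0.005, 0, 0, 0.432, -0.15, -0.032, 0.005, 0, 0, 0.481, -0.162, -0.04, 0.005, 0, 0, 0.53, -0.174, -0.05, 0.005, 0, 0, 0.578, -0.184, -0.06, 0.005, 0, 0, 0.627, -0.194, -0.071, 0.005, 0, 0, 0.675, -0.203, -0.083, 0.005, 0, 0, 0.724, -0.211, -0.096, 0.005, 0, 0, 0.772, -0.218, -0.109, 0.005, 0, 0, 0.821, -0.218, -0.109, 0.005, 0, 0, 0.821]

```text
t: 10.35
tool_pos: [0.5573, 0.0031, 0.221]
tool_rot: [3.128, 0.28, 0.004]
contact_force: [-0.7, -0.5, 0.5]
opening: 0.0002
grip_force: 0.0
```

```bash
python3 - <<'E'
from h import *
np.set_printoptions(precision=4,suppress=True)
P=(.5135,.0015,-.003)
o=ctrl.get_obs();print(o['t'],o['tool_pos'],o['contact_force'])
C=[cloud(n,cap(n,n+'3')[1]) for n in('top','scene')]
for i in (0,1):print(fitscreen(C[i:i+1],[.5135,.0015,0,.2,1.45],(.44,.72,-.17,.18)))
rowsY([inner(P,a,0) for a in (.18,.13,.08,.05,.03,.01)])
cv2.imwrite('pics/s3b.png',cv2.resize(cv2.imread('pics/scene3.png')[110:240,190:360],(785,600),interpolation=cv2.INTER_CUBIC))
E
```

```text
10.35 [0.5573 0.0031 0.221 ] [-0.717  -0.471   0.4893]
(array([ 0.5128,  0.0031, -0.0037,  0.1677,  1.4651]), np.float64(0.0021634709261122574), 276)
(array([0.515 , 0.0011, 0.0189, 0.346 , 1.4689]), np.float64(0.002593251874635821), 391)
[[-0.001, 0.003, -0.002, 0.0, -0.002, 0.002], [-0.01, 0.004, -0.002, 0.0, -0.002, 0.034], [-0.02, 0.005, -0.002, 0.0, -0.002, 0.066], [-0.026, 0.005, -0.002, 0.0, -0.002, 0.085], [-0.03, 0.005, -0.002, 0.0, -0.002, 0.097], [-0.034, 0.005, -0.002, 0.0, -0.002, 0.11]]
```

View pics/s3b.png

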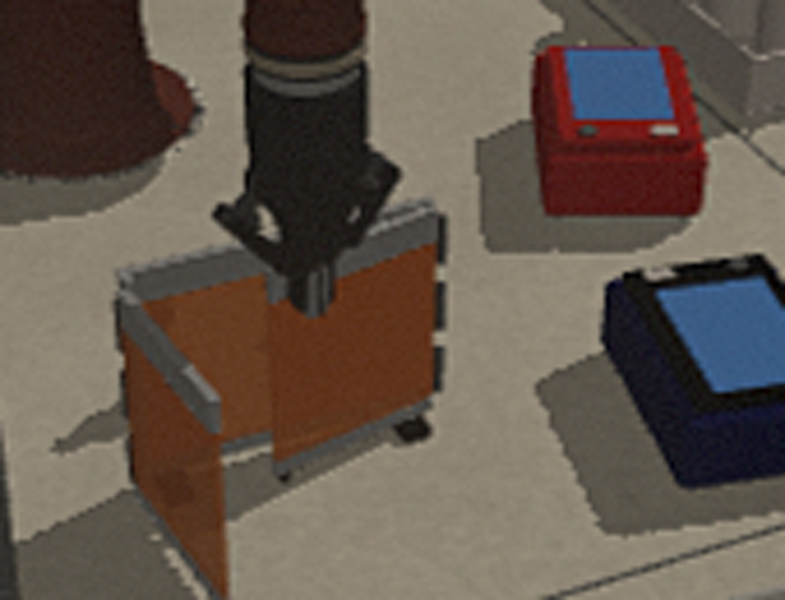

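The inner wing has followed to about 0.2 rad and the screen hasn't moved. Closing the last bit slowly.

Call:
apply_moves:
  rows: [-0.005, 0.003, -0.002, 0, 0, 0.02, -0.01, 0.004, -0.002, 0, 0, 0.034, -0.015, 0.004, -0.002, 0, 0, 0.05, -0.02, 0.005, -0.002, 0, 0, 0.066, -0.026, 0.005, -0.002, 0, 0, 0.085, -0.028, 0.005, -0.002, 0, 0, 0.091, -0.028, 0.005, -0.002, 0, 0, 0.091, -0.028, 0.005, -0.002, 0, 0, 0.091]

```text
t: 11.25
tool_pos: [0.5413, -0.0022, 0.2204]
tool_rot: [-3.141, -0.057, 0.0]
contact_force: [-0.6, -0.9, -1.3]
opening: -0.0003
grip_force: 0.0
```

```bash
python3 - <<'E'
from h import *
np.set_printoptions(precision=4,suppress=True)
P=(.5135,.0015,-.003)
o=ctrl.get_obs();print(o['t'],o['tool_pos'],o['contact_force'])
C=[cloud(n,cap(n,n+'4')[1]) for n in('top','scene')]
S=[]
for i in (0,1):
    c=C[i];m=(c[:,2]>.165)&(c[:,2]<.185)&(c[:,0]>.48)&(c[:,0]<.56)&(c[:,1]>-.15)&(c[:,1]<.15);q=c[m]
    for lo in np.arange(-.12,.12,.02):
        k=q[(q[:,1]>lo)&(q[:,1]<lo+.02)];print(i,round(lo,2),len(k),np.percentile(k[:,0],[5,50,95]) if len(k) else '')
rowsY([inner(P,a,0) for a in (.03,.02,.01,0,-.01,-.02)])
E
```

```text
11.25 [ 0.5413 -0.0022  0.2204] [-0.5611 -0.852  -1.2694]
0 -0.12 41 [0.512  0.5354 0.5591]
0 -0.1 18 [0.5086 0.5128 0.5165]
0 -0.08 15 [0.5089 0.5108 0.5146]
0 -0.06 0 
0 -0.04 16 [0.5085 0.5124 0.5245]
0 -0.02 21 [0.5089 0.5132 0.524 ]
0 0.0 20 [0.5089 0.5137 0.5254]
0 0.02 33 [0.5088 0.5217 0.5287]
0 0.04 27 [0.5087 0.5157 0.5283]
0 0.06 1 [0.5265 0.5265 0.5265]
0 0.08 30 [0.5086 0.5187 0.5249]
0 0.1 21 [0.5094 0.5143 0.5247]
1 -0.12 47 [0.516  0.5369 0.5574]
1 -0.1 36 [0.5112 0.5161 0.5195]
1 -0.08 38 [0.5108 0.5167 0.5192]
1 -0.06 36 [0.5127 0.5165 0.5193]
1 -0.04 35 [0.5134 0.5165 0.5309]
1 -0.02 44 [0.5297 0.5499 0.5552]
1 0.0 22 [0.5464 0.5507 0.5549]
1 0.02 18 [0.5284 0.5308 0.5341]
1 0.04 30 [0.5207 0.5279 0.5315]
1 0.06 45 [0.5134 0.5268 0.531 ]
1 0.08 48 [0.5131 0.5254 0.5306]
1 0.1 24 [0.5124 0.5245 0.528 ]
[[-0.001, 0.001, -0.003, -0.0, 0.0, 0.006], [-0.003, 0.002, -0.003, -0.0, 0.0, 0.012], [-0.005, 0.002, -0.003, -0.0, 0.0, 0.018], [-0.007, 0.002, -0.003, -0.0, 0.0, 0.025], [-0.008, 0.002, -0.003, -0.0, 0.0, 0.031], [-0.01, 0.003, -0.003, -0.0, 0.0, 0.038]]
```

Call:
apply_moves:
  rows: [-0.002, 0.001, -0.003, 0, 0, 0.012, -0.004, 0.002, -0.003, 0, 0, 0.018, -0.006, 0.002, -0.003, 0, 0, 0.025, -0.008, 0.002, -0.003, 0, 0, 0.031, -0.008, 0.002, -0.003, 0, 0, 0.031]

```text
t: 11.85
tool_pos: [0.5364, -0.0036, 0.2223]
tool_rot: [-3.142, 0.021, 0.0]
contact_force: [0.5, 0.3, -0.0]
opening: -0.0002
grip_force: 0.0
```

```bash
cat >> h.py <<'E'
def slices(tag,i=1,y0=-.12,y1=.12,pr=(5,50,95)):
    n=('top','scene')[i];c=cloud(n,cap(n,tag)[1]);m=(c[:,2]>.165)&(c[:,2]<.185)&(c[:,0]>.48)&(c[:,0]<.56)&(c[:,1]>-.15)&(c[:,1]<.15);q=c[m]
    for lo in np.arange(y0,y1,.02):
        k=q[(q[:,1]>lo)&(q[:,1]<lo+.02)];print(i,round(lo,2),len(k),np.percentile(k[:,0],pr).round(4) if len(k) else '')
E
python3 - <<'E'
from h import *
o=ctrl.get_obs();print(o['t'],o['tool_pos'],o['contact_force']);slices('s5')
E
```

```text
11.85 [ 0.53641787 -0.0036313   0.22230314] [ 0.50444956  0.34851602 -0.029506  ]
1 -0.12 46 [0.5141 0.5392 0.5596]
1 -0.1 39 [0.5107 0.5164 0.5197]
1 -0.08 39 [0.5116 0.5161 0.5194]
1 -0.06 35 [0.5099 0.5161 0.5187]
1 -0.04 37 [0.5128 0.5174 0.5283]
1 -0.02 42 [0.526  0.5446 0.5516]
1 0.0 20 [0.5432 0.5471 0.5514]
1 0.02 23 [0.5242 0.526  0.5293]
1 0.04 40 [0.5154 0.525  0.5287]
1 0.06 48 [0.5121 0.5261 0.53  ]
1 0.08 43 [0.5122 0.5245 0.5284]
1 0.1 26 [0.5136 0.5241 0.5289]
```

Inner wing reads flat: its outer rail face stays at 0.529 along its length. Next is the outer wing.

```bash
python3 - <<'E'
from h import *
P=(.5135,.0015,-.003)
a=1.462
rowsY([(.56,-.004,.222,-1.57),(.56,-.004,.29,-1.57),outer(P,a,.025,z=.29),outer(P,a,.025),outer(P,a,.008)])
E
```

```text
[[0.039, 0.0, 0.0, -0.0, 0.0, -0.009], [0.039, 0.0, -0.113, -0.0, 0.0, -0.009], [0.185, 0.226, -0.113, -0.0, 0.0, -1.076], [0.185, 0.226, 0.0, -0.0, 0.0, -1.076], [0.182, 0.198, 0.0, -0.0, 0.0, -1.076]]
```

Call:
apply_moves:
  rows: [0.02, 0, 0, 0, 0, 0, 0.039, 0, 0, 0, 0, 0, 0.039, 0, -0.06, 0, 0, 0, 0.039, 0, -0.113, 0, 0, 0, 0.185, 0.226, -0.113, 0, 0, -0.95, 0.185, 0.226, -0.113, 0, 0, -0.95, 0.185, 0.226, -0.113, 0, 0, -0.95, 0.185, 0.226, -0.113, 0, 0, -0.95, 0.185, 0.226, -0.113, 0, 0, -0.95, 0.185, 0.226, -0.113, 0, 0, -0.95, 0.185, 0.226, -0.113, 0, 0, -0.95, 0.185, 0.226, -0.113, 0, 0, -0.95, 0.185, 0.226, -0.113, 0, 0, -0.95, 0.185, 0.226, -0.113, 0, 0, -0.95, 0.185, 0.226, -0.113, 0, 0, -0.95]

```text
t: 13.4
tool_pos: [0.6467, -0.1408, 0.2898]
tool_rot: [-2.321, -2.117, 0.0]
contact_force: [-0.1, -0.1, -0.1]
opening: -0.0004
grip_force: 0.0
```

```bash
python3 - <<'E'
from h import *
P=(.5135,.0015,-.003)
a=1.462
print(ctrl.get_obs()['tool_pos'])
C=[cloud(n,cap(n,n+'6')[1]) for n in('top','scene')]
for i in (0,1):print(fitscreen(C[i:i+1],[.5135,.0015,0,0.01,1.45],(.44,.72,-.17,.18)))
rowsY([outer(P,a,.025,z=.29),outer(P,a,.025),outer(P,a,.008)])
E
```

```text
[ 0.64670878 -0.14080674  0.28975627]
(array([5.12400142e-01, 1.30404117e-03, 2.17104550e-03, 9.60526867e-03,
       1.45885739e+00]), np.float64(0.002189235023589995), 224)
(array([0.51524028, 0.00191109, 0.00214463, 0.01996539, 1.45428483]), np.float64(0.0021075106723048025), 373)
[[0.0, -0.001, -0.0, -0.0, -0.0, -0.127], [0.0, -0.001, 0.113, -0.0, -0.0, -0.127], [0.028, -0.007, 0.113, -0.0, -0.0, -0.127]]
```

Call:
apply_moves:
  rows: [0, -0.001, 0, 0, 0, -0.127, 0, -0.001, 0.04, 0, 0, -0.127, 0, -0.001, 0.1, 0, 0, -0.127, 0, -0.001, 0.113, 0, 0, -0.127, 0.02, -0.005, 0.113, 0, 0, -0.127, 0.028, -0.007, 0.113, 0, 0, -0.127, 0.028, -0.007, 0.113, 0, 0, -0.127]

```text
t: 14.2
tool_pos: [0.6442, -0.1226, 0.2248]
tool_rot: [2.095, 2.337, 0.003]
contact_force: [-0.0, 0.1, 0.7]
opening: 0.0001
grip_force: 0.0
```

```bash
python3 - <<'E'
from h import *
P=(.5135,.0015,0)
A=np.r_[1.462,np.linspace(1.4,.16,17)]
rowsY([outer(P,a,0) for a in A])
E
```

```text
[[0.012, 0.0, 0.005, 0.002, 0.001, 0.0], [0.024, 0.002, 0.005, 0.002, 0.001, -0.039], [0.039, 0.003, 0.005, 0.002, 0.001, -0.089], [0.054, 0.003, 0.005, 0.002, 0.001, -0.138], [0.069, 0.001, 0.005, 0.002, 0.001, -0.187], [0.084, -0.001, 0.005, 0.002, 0.001, -0.237], [0.099, -0.005, 0.005, 0.002, 0.001, -0.286], [0.113, -0.01, 0.004, 0.002, 0.001, -0.335], [0.127, -0.015, 0.004, 0.002, 0.001, -0.385], [0.14, -0.022, 0.004, 0.002, 0.001, -0.434], [0.153, -0.03, 0.004, 0.002, 0.002, -0.483], [0.165, -0.039, 0.004, 0.002, 0.002, -0.533], [0.177, -0.049, 0.004, 0.002, 0.002, -0.582], [0.187, -0.059, 0.004, 0.002, 0.002, -0.631], [0.197, -0.071, 0.004, 0.001, 0.002, -0.681], [0.206, -0.083, 0.004, 0.001, 0.002, -0.73], [0.214, -0.096, 0.004, 0.001, 0.002, -0.779], [0.221, -0.109, 0.004, 0.001, 0.002, -0.829]]
```

Call:
apply_moves:
  rows: [0.012, 0, 0.005, 0, 0, 0, 0.024, 0.002, 0.005, 0, 0, -0.039, 0.039, 0.003, 0.005, 0, 0, -0.089, 0.054, 0.003, 0.005, 0, 0, -0.138, 0.069, 0.001, 0.005, 0, 0, -0.187, 0.084, -0.001, 0.005, 0, 0, -0.237, 0.099, -0.005, 0.005, 0, 0, -0.286, 0.113, -0.01, 0.004, 0, 0, -0.335, 0.127, -0.015, 0.004, 0, 0, -0.385, 0.14, -0.022, 0.004, 0, 0, -0.434, 0.153, -0.03, 0.004, 0, 0, -0.483, 0.165, -0.039, 0.004, 0, 0, -0.533, 0.177, -0.049, 0.004, 0, 0, -0.582, 0.187, -0.059, 0.004, 0, 0, -0.631, 0.197, -0.071, 0.004, 0, 0, -0.681, 0.206, -0.083, 0.004, 0, 0, -0.73, 0.214, -0.096, 0.004, 0, 0, -0.779, 0.221, -0.109, 0.004, 0, 0, -0.829, 0.221, -0.109, 0.004, 0, 0, -0.829]

```text
t: 16.1
tool_pos: [0.5635, 0.0018, 0.2207]
tool_rot: [0.251, 3.13, 0.0]
contact_force: [0.3, -0.3, 0.1]
opening: -0.0001
grip_force: 0.0
```

```bash
python3 - <<'E'
from h import *
P=(.5135,.0015,0)
o=ctrl.get_obs();print(o['t'],o['tool_pos'],o['contact_force']);slices('s7')
rowsY([outer(P,a,0) for a in (.12,.08,.05,.03,.015,0,-.015)])
E
```

```text
16.1 [0.56351685 0.00183256 0.22071125] [ 0.28616803 -0.33165044  0.06923448]
1 -0.12 32 [0.5128 0.5272 0.5377]
1 -0.1 64 [0.5122 0.535  0.5399]
1 -0.08 68 [0.5121 0.5363 0.5433]
1 -0.06 70 [0.5131 0.5382 0.5468]
1 -0.04 71 [0.5132 0.5396 0.5505]
1 -0.02 21 [0.5185 0.5498 0.5543]
1 0.0 7 [0.5076 0.5157 0.5269]
1 0.02 2 [0.5138 0.5172 0.5205]
1 0.04 2 [0.5111 0.5121 0.5131]
1 0.06 8 [0.5245 0.5263 0.5272]
1 0.08 35 [0.5165 0.5253 0.5278]
1 0.1 21 [0.5132 0.5241 0.5284]
[[0.007, 0.002, -0.002, -0.0, 0.001, -0.027], [0.014, 0.003, -0.002, -0.0, 0.001, -0.052], [0.02, 0.003, -0.002, -0.0, 0.001, -0.071], [0.024, 0.003, -0.002, -0.0, 0.001, -0.084], [0.027, 0.003, -0.002, -0.0, 0.001, -0.093], [0.03, 0.003, -0.002, -0.0, 0.001, -0.103], [0.033, 0.003, -0.002, -0.0, 0.001, -0.112]]
```

Call:
apply_moves:
  rows: [0.004, 0.001, -0.002, 0, 0, -0.015, 0.008, 0.002, -0.002, 0, 0, -0.03, 0.012, 0.003, -0.002, 0, 0, -0.045, 0.016, 0.003, -0.002, 0, 0, -0.06, 0.02, 0.003, -0.002, 0, 0, -0.074, 0.024, 0.003, -0.002, 0, 0, -0.087, 0.026, 0.003, -0.002, 0, 0, -0.096, 0.028, 0.003, -0.002, 0, 0, -0.1, 0.029, 0.003, -0.002, 0, 0, -0.103, 0.029, 0.003, -0.002, 0, 0, -0.103]

```text
t: 17.15
tool_pos: [0.5469, 0.0058, 0.2211]
tool_rot: [0.002, -3.141, 0.0]
contact_force: [0.2, -0.4, 0.0]
opening: -0.0002
grip_force: 0.0
```

```bash
python3 - <<'E'
from h import *
o=ctrl.get_obs();print(o['t'],o['tool_pos'],o['contact_force']);slices('s8');slices('t8',0)
E
```

```text
17.15 [0.54689774 0.00579739 0.22109433] [ 0.15784342 -0.38075437  0.00657927]
1 -0.12 30 [0.5124 0.5252 0.5348]
1 -0.1 61 [0.5122 0.5329 0.5364]
1 -0.08 62 [0.512  0.5325 0.5388]
1 -0.06 61 [0.5129 0.5323 0.5391]
1 -0.04 64 [0.5125 0.5323 0.5387]
1 -0.02 40 [0.5279 0.5397 0.5562]
1 0.0 24 [0.5528 0.557  0.5596]
1 0.02 4 [0.5261 0.5401 0.5534]
1 0.04 11 [0.5247 0.5277 0.5296]
1 0.06 38 [0.5173 0.5253 0.5299]
1 0.08 46 [0.5112 0.5256 0.5289]
1 0.1 24 [0.511  0.524  0.5294]
0 -0.12 18 [0.5092 0.5221 0.5291]
0 -0.1 36 [0.5089 0.5171 0.5337]
0 -0.08 34 [0.5084 0.5153 0.5338]
0 -0.06 13 [0.5087 0.5147 0.5344]
0 -0.04 23 [0.5095 0.5225 0.5356]
0 -0.02 41 [0.5094 0.5197 0.5304]
0 0.0 38 [0.509  0.5184 0.5294]
0 0.02 32 [0.5089 0.5182 0.5253]
0 0.04 31 [0.5095 0.516  0.5264]
0 0.06 6 [0.5095 0.5161 0.526 ]
0 0.08 13 [0.5103 0.5185 0.5245]
0 0.1 20 [0.5088 0.5148 0.5213]
```

```bash
python3 - <<'E'
from h import *
rowsY([(.57,.0058,.221,1.571),(.57,.0058,.285,1.571),(.5228,.0015,.285,0.001),(.5228,.0015,.221,0.001)])
E
```

```text
[[-0.038, 0.0, 0.0, -0.0, -0.0, 0.001], [-0.038, -0.0, -0.107, -0.0, -0.0, 0.001], [0.04, -0.007, -0.107, -0.0, -0.0, 1.0], [0.04, -0.007, 0.0, -0.0, -0.0, 1.0]]
```

Call:
apply_moves:
  rows: [0.0025, 0, 0, 0, 0, 0, 0.0025, 0, 0, 0, 0, 0, -0.02, 0, 0, 0, 0, 0, -0.038, 0, 0, 0, 0, 0, -0.038, 0, -0.06, 0, 0, 0, -0.038, 0, -0.107, 0, 0, 0, 0.04, -0.007, -0.107, 0, 0, 1, 0.04, -0.007, -0.107, 0, 0, 1, 0.04, -0.007, -0.107, 0, 0, 1, 0.04, -0.007, -0.107, 0, 0, 1, 0.04, -0.007, -0.107, 0, 0, 1, 0.04, -0.007, -0.107, 0, 0, 1, 0.04, -0.007, -0.107, 0, 0, 1, 0.04, -0.007, -0.107, 0, 0, 1, 0.04, -0.007, -0.107, 0, 0, 1, 0.04, -0.007, -0.107, 0, 0, 1, 0.04, -0.007, -0.107, 0, 0, 1, 0.04, -0.007, -0.107, 0, 0, 1]

```text
t: 19.05
tool_pos: [0.5232, 0.0016, 0.2853]
tool_rot: [-2.22, -2.223, 0.0]
contact_force: [-0.7, 0.1, 0.1]
opening: 0.0002
grip_force: 0.0
```

```bash
python3 - <<'E'
from h import *
o=ctrl.get_obs();print(o['t'],o['tool_pos'],o['tool_rot'],o['opening'])
C=[cloud(n,cap(n,n+'9')[1]) for n in('top','scene')]
for i in (0,1):print(fitscreen(C[i:i+1],[.5135,.0015,0,0.01,.03],(.44,.72,-.17,.18)))
rowsY([(.5228,.0015,.285,0.00),(.5228,.0015,.221,0.00)])
E
```

```text
19.05 [0.52320447 0.00155199 0.28532358] [-2.21958364e+00 -2.22316252e+00  2.23610952e-04] 0.0001812854562637171
(array([ 0.51241821,  0.00341967, -0.00104594, -0.0129465 , -0.0204518 ]), np.float64(0.0023319473407440753), 206)
(array([ 0.5153521 ,  0.0011093 , -0.00320069,  0.01180587,  0.01821107]), np.float64(0.002027922033183213), 461)
[[-0.0, -0.001, 0.0, -0.0, 0.0, 0.002], [-0.0, -0.001, 0.107, -0.0, 0.0, 0.002]]
```

Call:
apply_moves:
  rows: [0, -0.001, 0, 0, 0, 0, 0, -0.001, 0, 0, 0, 0, 0, -0.001, 0, 0, 0, 0, 0, -0.001, 0, 0, 0, 0, 0, -0.001, 0.04, 0, 0, 0, 0, -0.001, 0.09, 0, 0, 0, 0, -0.001, 0.107, 0, 0, 0, 0, -0.001, 0.107, 0, 0, 0]
  grip: 0.8

```text
t: 19.95
tool_pos: [0.5213, 0.0017, 0.2191]
tool_rot: [-2.217, -2.221, 0.004]
contact_force: [-0.7, -0.1, 0.2]
opening: 0.0684
grip_force: 0.0
```

Call:
apply_moves:
  rows: [0, 0, 0, 0, 0, 0, 0, 0, 0, 0, 0, 0, 0, 0, 0, 0, 0, 0, 0, 0, 0, 0, 0, 0]
  grip: 0.38

```text
t: 20.35
tool_pos: [0.5229, 0.0015, 0.2222]
tool_rot: [2.219, 2.222, 0.002]
contact_force: [0.8, 0.4, 0.2]
opening: 0.0327
grip_force: 0.0
```

Call:
apply_moves:
  rows: [0, 0, 0, 0, 0, 0, 0, 0, 0, 0, 0, 0, 0, 0, 0, 0, 0, 0, 0, 0, 0, 0, 0, 0, 0, 0, 0, 0, 0, 0]
  grip: 0
  grip_force: 70

```text
t: 20.85
tool_pos: [0.5227, 0.0016, 0.2222]
tool_rot: [2.219, 2.223, 0.001]
contact_force: [-2.9, 0.3, 6.3]
opening: 0.0233
grip_force: 70.2
```

```bash
python3 - <<'E'
from h import *
o=ctrl.get_obs();print(o['t'],o['tool_pos'],o['opening'],o['grip_force'],o['contact_force'])
im,d=cap('scene','s10');cv2.imwrite('pics/s10b.png',cv2.resize(im[100:290,90:360],(800,563),interpolation=cv2.INTER_CUBIC))
E
```

```text
20.85 [0.52267344 0.00156395 0.22216429] 0.023265499083654086 70.21957039833069 [-2.90292512  0.27553887  6.28338979]
```

View pics/s10b.png

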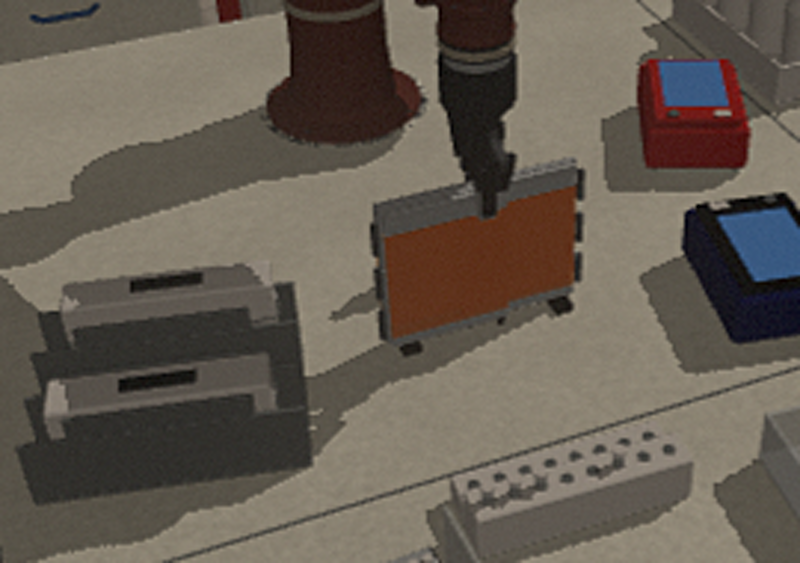

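```bash
python3 - <<'E'
from h import *
np.set_printoptions(precision=4,suppress=True)
c0=np.array([.537,-.335]);yaw0=-.2077;R=rot(yaw0)
C=[np.vstack([cloud(n,np.load(f'pics/{f}.npy')) for f in fs]) for n,fs in(('top',('top0','top9')),('scene',('scene0','s10')))]
for i,(lo,hi) in enumerate(((.015,.042),(-.042,-.015))):
    c=C[i];q=np.c_[(c[:,:2]-c0)@R,c[:,2]]
    m=(q[:,2]>.035)&(q[:,2]<.09)&(abs(q[:,1])<.115)&(q[:,0]>lo)&(q[:,0]<hi);s=q[m]
    A=least_squares(lambda p:p[0]+p[1]*s[:,1]-s[:,0],[np.median(s[:,0]),0],loss='soft_l1',f_scale=.002).x
    print(i,len(s),A,np.percentile(s[:,0],[10,50,90]))
    # top edges: divider ends y extent
    m=(q[:,2]>.025)&(q[:,2]<.07)&(abs(q[:,0])<.1);print(' y ext',np.percentile(q[m][:,1],[.5,2,50,98,99.5]))
    t=q[(q[:,2]>.095)&(q[:,2]<.103)&(abs(q[:,1])<.08)&(abs(q[:,0])<.045)];print(' tops',np.histogram(t[:,0],np.arange(-.046,.047,.004)))
rowsY([(.5227,.0016,.39,0)]); rowsY([(.537,-.335,.39,-.208)])
E
```

```text
0 530 [ 0.0296 -0.0001] [0.0278 0.0293 0.0391]
 y ext [-0.4732 -0.4589  0.2172  0.8813  0.8986]
 tops (array([ 0,  0, 46, 77,  6,  0,  0,  0,  0,  0,  0,  0,  0,  0,  0,  0,  0,
        0, 54, 68, 18, 60, 42]), array([-0.046, -0.042, -0.038, -0.034, -0.03 , -0.026, -0.022, -0.018,
       -0.014, -0.01 , -0.006, -0.002,  0.002,  0.006,  0.01 ,  0.014,
        0.018,  0.022,  0.026,  0.03 ,  0.034,  0.038,  0.042,  0.046]))
1 1683 [-0.0306 -0.0011] [-0.0335 -0.0306 -0.0279]
 y ext [-0.1277 -0.1245  0.1048  0.7007  0.7407]
 tops (array([113,  94,  40, 131,  79,   4,   0,   0,   0,   0,   0,   0,   0,
         0,   0,   0,   0,   2,  33, 156,  63,  47,  69]), array([-0.046, -0.042, -0.038, -0.034, -0.03 , -0.026, -0.022, -0.018,
       -0.014, -0.01 , -0.006, -0.002,  0.002,  0.006,  0.01 ,  0.014,
        0.018,  0.022,  0.026,  0.03 ,  0.034,  0.038,  0.042,  0.046]))
[[0.0, 0.0, -0.28, 0.001, 0.0, 0.001]]
[[-0.561, 0.023, -0.28, 0.001, 0.0, 0.133]]
```

Call:
apply_moves:
  rows: [0, 0, -0.015, 0, 0, 0, 0, 0, -0.05, 0, 0, 0, 0, 0, -0.1, 0, 0, 0, 0, 0, -0.15, 0, 0, 0, 0, 0, -0.2, 0, 0, 0, 0, 0, -0.25, 0, 0, 0, -0.01, 0, -0.275, 0, 0, 0.003, -0.04, 0.002, -0.28, 0, 0, 0.01, -0.08, 0.003, -0.28, 0, 0, 0.02, -0.14, 0.006, -0.28, 0, 0, 0.034, -0.2, 0.008, -0.28, 0, 0, 0.048, -0.26, 0.011, -0.28, 0, 0, 0.062, -0.32, 0.013, -0.28, 0, 0, 0.076, -0.38, 0.016, -0.28, 0, 0, 0.09, -0.44, 0.018, -0.28, 0, 0, 0.105, -0.49, 0.02, -0.28, 0, 0, 0.117, -0.53, 0.022, -0.28, 0, 0, 0.127, -0.555, 0.023, -0.28, 0, 0, 0.132, -0.561, 0.023, -0.28, 0, 0, 0.133, -0.561, 0.023, -0.28, 0, 0, 0.133]

```text
t: 22.9
tool_pos: [0.5365, -0.3349, 0.388]
tool_rot: [-2.438, -1.978, -0.0]
contact_force: [-0.8, 0.8, -5.6]
opening: 0.0231
grip_force: 69.3
```

Call:
apply_moves:
  rows: [0, 0, 0, 0, 0, 0, 0, 0, 0, 0, 0, 0]

```text
t: 23.1
tool_pos: [0.5368, -0.3339, 0.3892]
tool_rot: [-2.438, -1.981, -0.0]
contact_force: [0.6, -0.6, -5.2]
opening: 0.0234
grip_force: 69.3
```

```bash
python3 - <<'E'
from h import *
o=ctrl.get_obs();print(o['t'],o['tool_pos'],o['opening'],o['grip_force'],o['contact_force'])
im,d=cap('top','t11');im2,d2=cap('scene','s11')
a=cv2.resize(im[150:260,260:410],(409,300),interpolation=cv2.INTER_CUBIC);b=cv2.resize(im2[70:290,60:230],(386,500),interpolation=cv2.INTER_CUBIC)
o2=np.zeros((500,800,3),np.uint8);o2[:300,:409]=a;o2[:,412:798]=b;cv2.imwrite('pics/c11.png',o2)
c0=np.array([.537,-.335]);R=rot(-.2077)
for n,dd in(('top',d),('scene',d2)):
    c=cloud(n,dd);q=np.c_[(c[:,:2]-c0)@R,c[:,2]];m=(q[:,2]>.19)&(q[:,2]<.36)&(abs(q[:,0])<.05)&(abs(q[:,1])<.15);s=q[m]
    for lo,hi in((-.11,-.06),(.06,.11)):
        k=s[(s[:,1]>lo)&(s[:,1]<hi)];print(n,len(k),np.percentile(k[:,0],[3,50,97]).round(4),'y',np.percentile(s[:,1],[1,99]).round(4),'z',np.percentile(k[:,2],[1,99]).round(3))
rowsY([(.537,-.335,.39,-.208),(.537,-.335,.23,-.208)])
E
```

```text
23.1 [ 0.53684908 -0.33387018  0.38924277] 0.023396291167916795 69.27793264389038 [ 0.58618894 -0.63764579 -5.21540801]
top 106 [-0.0119 -0.0099  0.0102] y [-0.1089  0.1188] z [0.191 0.351]
top 265 [-0.0121 -0.01    0.0041] y [-0.1089  0.1188] z [0.191 0.353]
scene 1095 [-0.0052  0.0115  0.0157] y [-0.1124  0.118 ] z [0.191 0.348]
scene 1042 [-0.0061  0.003   0.0073] y [-0.1124  0.118 ] z [0.192 0.349]
[[-0.001, 0.001, -0.001, 0.0, 0.0, 0.001], [-0.001, 0.0, 0.266, 0.0, 0.0, 0.001]]
```

View pics/c11.png

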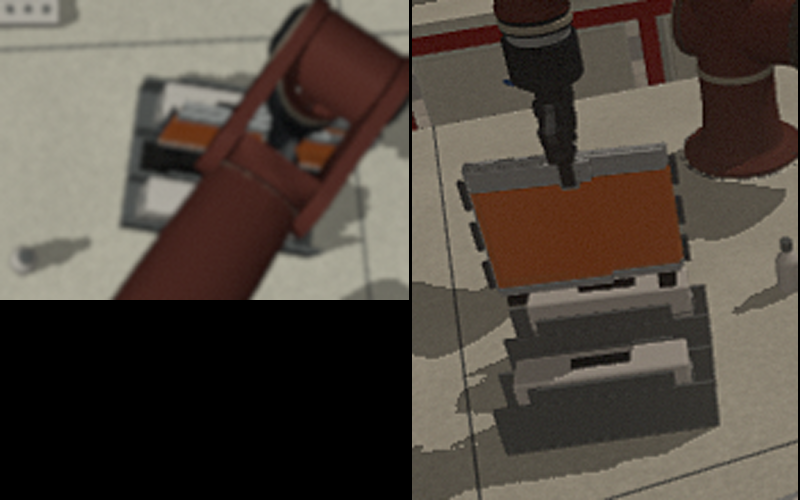

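Call:
apply_moves:
  rows: [-0.003, 0, 0.02, 0, 0, 0.001, -0.003, 0, 0.05, 0, 0, 0.001, -0.003, 0, 0.08, 0, 0, 0.001, -0.003, 0, 0.11, 0, 0, 0.001, -0.003, 0, 0.14, 0, 0, 0.001, -0.003, 0, 0.17, 0, 0, 0.001, -0.003, 0, 0.2, 0, 0, 0.001, -0.003, 0, 0.225, 0, 0, 0.001, -0.003, 0, 0.245, 0, 0, 0.001, -0.003, 0, 0.255, 0, 0, 0.001, -0.003, 0, 0.258, 0, 0, 0.001, -0.003, 0, 0.258, 0, 0, 0.001]

```text
t: 24.4
tool_pos: [0.5365, -0.3369, 0.2347]
tool_rot: [2.441, 1.977, 0.0]
contact_force: [-0.2, 0.1, -5.5]
opening: 0.0236
grip_force: 69.2
```

Call:
apply_moves:
  rows: [0, 0, 0.003, 0, 0, 0, 0, 0, 0.005, 0, 0, 0, 0, 0, 0.006, 0, 0, 0, 0, 0, 0.006, 0, 0, 0]

```text
t: 24.8
tool_pos: [0.5363, -0.3368, 0.2308]
tool_rot: [2.441, 1.977, 0.0]
contact_force: [-0.0, -1.0, -5.9]
opening: 0.0233
grip_force: 69.3
```

Still hanging free, so I'll keep lowering in small steps until the load transfers.

Call:
apply_moves:
  rows: [0, 0, 0.001, 0, 0, 0, 0, 0, 0.002, 0, 0, 0, 0, 0, 0.003, 0, 0, 0, 0, 0, 0.003, 0, 0, 0]

```text
t: 25.2
tool_pos: [0.5365, -0.3369, 0.2303]
tool_rot: [2.44, 1.977, 0.0]
contact_force: [-2.4, 1.8, 1.7]
opening: 0.0238
grip_force: 70.2
```

Call:
apply_moves:
  rows: [0, 0, 0.001, 0, 0, 0, 0, 0, 0.002, 0, 0, 0, 0, 0, 0.003, 0, 0, 0, 0, 0, 0.003, 0, 0, 0]

```text
t: 25.6
tool_pos: [0.5368, -0.3369, 0.2302]
tool_rot: [2.44, 1.977, 0.001]
contact_force: [-3.7, 4.4, 9.6]
opening: 0.0238
grip_force: 71.3
```

Call:
apply_moves:
  rows: [0, 0, -0.003, 0, 0, 0, 0, 0, -0.003, 0, 0, 0, 0, 0, -0.003, 0, 0, 0, 0, 0, -0.003, 0, 0, 0, 0, 0, -0.003, 0, 0, 0, 0, 0, -0.02, 0, 0, 0, 0, 0, -0.06, 0, 0, 0, 0, 0, -0.12, 0, 0, 0, 0, 0, -0.2, 0, 0, 0, 0, 0, -0.2, 0, 0, 0, 0, 0, -0.2, 0, 0, 0]
  grip: 0.65

```text
t: 26.7
tool_pos: [0.5369, -0.3372, 0.3505]
tool_rot: [2.437, 1.974, 0.002]
contact_force: [-0.7, -0.5, -0.6]
opening: 0.0555
grip_force: 0.0
```

```bash
python3 - <<'E'
from h import *
o=ctrl.get_obs();print(o['t'],o['tool_pos'],o['opening'],o['contact_force'])
im,d=cap('top','t12');im2,d2=cap('scene','s12')
a=cv2.resize(im[150:260,260:410],(409,300),interpolation=cv2.INTER_CUBIC);b=cv2.resize(im2[90:310,60:230],(386,500),interpolation=cv2.INTER_CUBIC)
o2=np.zeros((500,800,3),np.uint8);o2[:300,:409]=a;o2[:,412:798]=b;cv2.imwrite('pics/c12.png',o2)
c0=np.array([.537,-.335]);R=rot(-.2077)
for n,dd in(('top',d),('scene',d2)):
    c=cloud(n,dd);q=np.c_[(c[:,:2]-c0)@R,c[:,2]];m=(q[:,2]>.125)&(q[:,2]<.2)&(abs(q[:,0])<.05)&(abs(q[:,1])<.15);s=q[m]
    for lo,hi in((-.11,-.06),(.06,.11)):
        for zl,zh in((.12,.15),(.165,.2)):
            k=s[(s[:,1]>lo)&(s[:,1]<hi)&(s[:,2]>zl)&(s[:,2]<zh)];print(n,lo,zl,len(k),np.percentile(k[:,0],[3,50,97]).round(4),'y',np.percentile(s[:,1],[1,99]).round(4),'z',np.percentile(k[:,2],[50,99]).round(3)) if len(k) else 0
E
```

```text
26.7 [ 0.53687879 -0.33721562  0.35049586] 0.05554842839881653 [-0.71547389 -0.51441201 -0.58372097]
top -0.11 0.12 23 [-0.0108  0.0076  0.0094] y [-0.0958  0.1161] z [0.136 0.149]
top -0.11 0.165 71 [-0.0119  0.006   0.0138] y [-0.0958  0.1161] z [0.186 0.195]
top 0.06 0.12 20 [-0.0108 -0.0095 -0.008 ] y [-0.0958  0.1161] z [0.139 0.149]
top 0.06 0.165 91 [-0.0117 -0.005   0.0056] y [-0.0958  0.1161] z [0.186 0.195]
scene -0.11 0.12 137 [0.0074 0.012  0.0154] y [-0.1143  0.114 ] z [0.138 0.15 ]
scene -0.11 0.165 231 [-0.0096  0.0119  0.0171] y [-0.1143  0.114 ] z [0.183 0.191]
scene 0.06 0.12 126 [-0.0054  0.0034  0.0066] y [-0.1143  0.114 ] z [0.138 0.15 ]
scene 0.06 0.165 185 [-0.0089  0.0042  0.009 ] y [-0.1143  0.114 ] z [0.182 0.191]
```

View pics/c12.png

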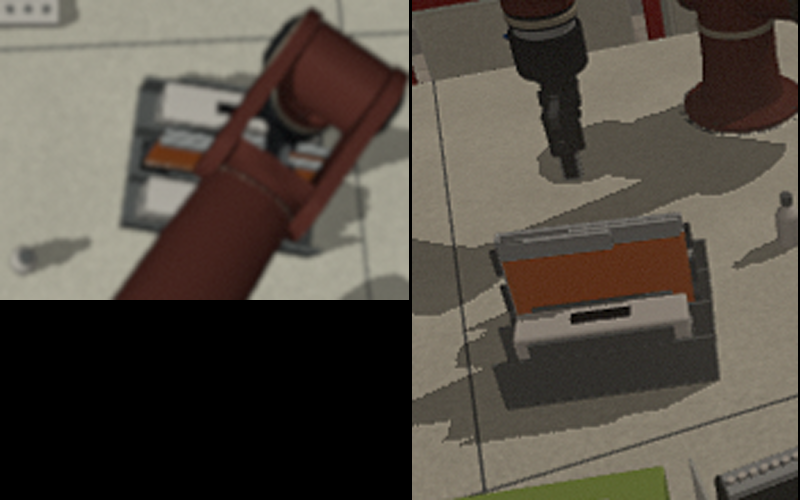

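The packet stands upright in the middle bay, fully folded, with its top at 0.188 m as expected. It is centred, and the cases haven't moved.

```bash
python3 -c "
from station import ctrl
print(ctrl.finish_job())"
```

```text
the job is handed in; nothing more can be done
None
```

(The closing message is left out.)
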